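# Roll a battery cell home in the cell tester with the insulating paddle

## Task

Take the orange insulating paddle from its holster and use it, never the gripper, to roll the blue cell slowly up the tester's track, past the two brass latches and hard up to the white shoulders, and keep a steady push of about 10 N on it there for a second to bed it on the temperature pad. The pad is delicate: never push the cell with more than 18 N. Then put the paddle back in its holster, fully down, leaving the cell latched in the tester and everything else on the desk as it was.

Things in the scene. Friction and masses are not known exactly. Their poses are not given: they have to be found in the camera images.
- rig: Cell tester, fixed: black foot plate 310 x 122 mm, grey sloping bed, two white runners, low aluminium guides, and a grey test head with a display at the far end. Origin on the desk under the track at x = 0; x points up the track from the low end to the head, y across it, to the left looking uphill; z up. Sizes at its points are in these axes.
- track (a point): Middle of the track at the height of the two white runners' tops: x = 0, 26 mm above the desk. The runners climb 45 mm per metre of x. The guides' inner faces are 73 mm apart, their tops 10 mm above the runners. The gap between the runners is 40 mm wide, its floor 2 mm below their tops.
- pins (a point): Midway between the two steel stop pins at the low end (x = -102 mm, at the runners' height). The pins are 8 mm thick, stand 20 mm above the runners at y = +29 and -29 mm, and leave a 50 mm wide gap through which the blade can pass to the cell.
- clamp_zone (a point): The head slides on the bed and is clamped anywhere within 12 mm up or down the track; where is not measured. This point (x = 69 mm) is the latched cell's axis with the head in mid-range; call the latched axis S. The head carries two latches, a pad and two shoulders. Its back is 45 mm above the runners from S + 54 mm, 36 mm from S + 38 mm; latch housings 26 mm high beside the track, |y| 50 to 77 mm.
- track_axis (a point): On the line of the rolling cell's axis, 16 mm over the runners at x = 0. Here the head's brass latches reach 5 mm over the cell's ends: bevel from S - 36 to S - 16 mm, square back; the cell pushes them out (up to about 5 N) and they spring back behind it. Then a soft black sprung pad (30 mm wide, 0.4 N/mm from S - 3 mm) and two rigid white shoulders that stop the cell at S + 2 mm; the push stays below 6 N until there, then climbs steeply.
- cell: Blue cylindrical battery cell, 32 mm diameter, 70 mm long, about 145 g, lying across the track on the runners and resting against the stop pins at the low end, from where it rolls back if let go before it is latched. Origin at its middle on its axis; its y is its axis (the origin stays on the axis as it rolls, x and z turn with it).
- paddle: Insulating pusher of orange and black nylon, about 70 g, standing in the holster. Origin under the middle of the blade's foot; x is the push direction (the blade's front face is at x = +4 mm), z up. Blade 8 mm thick (x), 36 mm wide (y), z = 0 to 30 mm. Orange collar above it, x = -20 to +4 mm, 52 mm wide, z = 26 to 36 mm. Black handle upright over x = -10 mm: 16 mm thick (x), 26 mm wide (y), z = 36 to 104 mm.
- holster: Grey slotted block 56 mm wide on a black 90 x 90 mm foot, fixed to the desk. Origin on the desk under the middle of the slot; axes like the paddle's when it is in its place. The block is 38 mm front to back (x = -24 to +14 mm) and 34 mm tall.
- slot (a point): Middle of the slot's mouth on the block's top, 34 mm above the desk. The slot is 12 mm (x) by 40 mm (y) and 28 mm deep; the paddle's blade goes down into it until the collar rests on the block's top, the paddle's foot then 26 mm below this point.
- tray: Open grey tray, 110 x 110 mm, 30 mm high, fixed; origin under its middle. It and the holster stand on either side of the tester.
- spare_green: Green spare cell standing in the tray, 32 mm diameter, 70 mm tall, origin at its middle. Leave alone.
- spare_red: Red spare cell standing in the tray, 32 mm diameter, 70 mm tall, origin at its middle. Leave alone.
- multimeter: Orange multimeter, 150 x 76 x 36 mm, lying; origin under its middle. Leave alone.
- mouse: Black computer mouse, 100 x 58 x 32 mm; origin under its middle. Leave alone.
- handheld: Black handheld radio, 60 x 36 mm, 220 mm tall with its aerial, standing; origin under its middle. Leave alone.
- screwdriver: Yellow-handled screwdriver, 170 mm long, lying; leave alone.
- speaker: White cube speaker, 60 mm; origin under its middle. Leave alone.
There are look-alikes about, which are no part of the job. Leave any green or purple look-alike of the paddle alone. There is more than one size of the cell; the job needs the smaller.

How it is judged (in metres and radians):
On the way, in this order (a step that is already met when the one before it is completed fails the run):
1. the paddle is lifted out of its holster in the gripper (z of paddle in the frame of slot above 0.005 m and contact force between the fingers and paddle above 1 N), for 0.2 s.
2. the cell is held at the shoulders by the paddle with a steady push of 7 to 14 N for 0.6 s (x of cell in the frame of rig above 0.0572 m and contact force between paddle and cell between 7 and 14 N and linear speed of cell below 0.02 m/s), for 0.6 s.
At the end, for the whole second after the job is handed in: Cell at rest latched in the head (axis 55.7 to 84.2 mm up the rig's x, 42.5 to 48 mm over the desk, square within 0.05 rad); paddle at rest in the slot, upright within 0.08 rad, foot within 4 mm of the slot's middle and 23 to 29 mm below its mouth, not touching the cell (x of cell in the frame of rig between 0.0557 and 0.0842 m and z of cell in the frame of rig between 0.0425 and 0.048 m and angle between the y axis of cell and the y axis of rig, either way round below 0.05 rad and linear speed of each of cell, paddle below 0.02 m/s and contact force between paddle and cell below 0.05 N and horizontal distance between paddle and slot below 0.004 m and z of paddle in the frame of slot between -0.029 and -0.023 m and angle between paddle's own z axis and vertical below 0.08 rad).
It fails at once if the cell is pushed by the paddle with more than 18 N (contact force between paddle and cell above 18 N).
It fails at once if the cell rolls faster than 0.25 m/s (linear speed of cell above 0.25 m/s).
It fails at once if the gripper or arm touches the cell (contact force between any of the fingers, the arm and cell above 0.3 N).
It fails at once if another thing on the desk is moved by more than 20 mm (distance of any of spare_green, spare_red, multimeter, mouse, handheld, screwdriver, speaker from where it was at the start of the episode above 0.02 m).
It also fails if it takes over 72 s, if anything falls off the work surface, if the arm or the gripper's body presses on something with over 40 N, if the wrist force passes 120 N, or if a joint passes its speed limit or range.

## Robot

A 7-joint arm with a two-finger parallel gripper is mounted at the origin on the work surface. World frame = base frame: x ahead of the robot, y to its left, z up, the work surface at z = 0. Lengths are in mm, angles in rad, forces in N, time in s.
With the tool pointing down it reaches from about 400 to 900 mm from the base axis. Payload 5.6 kg.
Tool frame: the origin (TCP) lies where the fingers leave the gripper's body, on its centre line; the fingertips stand 88 mm ahead of it and the grasp point (between the pads) lies grasp_offset ahead of it (grasp_offset is the distance from the TCP to the grasp point, in mm); y points along the fingers, z is the direction in which the jaws open and shut, and the axes are right-handed (so a half turn about y gives the same grasp; the last joint's range is limited). The gripper opens to 92 mm and grips with 3 to 60 N. Pads are 20 mm wide; open, the fingers measure 128 mm over their backs; the gripper's body (75 mm by 189 mm) begins 69 mm behind the grasp point.
Start: joints at [-1.386, 0.468, -0.012, 1.603, 0.006, 1.071, -0.056], TCP at [146.83, 633.203, 302.692] pointing down, gripper open.
Joint ranges: [-2.53, 2.53], [-0.31, 2.02], [-1.57, 1.55], [0.28, 2.44], [-1.29, 4.43], [0.15, 1.84], [-2.92, 2.92]. Speed limits (rad/s): [2.57, 2.57, 3.14, 3.14, 3.14, 3.14, 3.14].

## Interface

Orientations are given as [roll, pitch, yaw] about the fixed x, y, z axes, in that order (R = Rz(yaw) Ry(pitch) Rx(roll)).
In Python, from plant import * gives the robot as it stands. The module is installed in compiled form; this text tells all that it offers.
- The arm moves only by the tool jog_arm, never from a script. Its argument "series" is a list of rows, each an object with "xyz": the shift along the world's x, y, z in mm, a list of three; "yaw": the turn about the world's z in degrees. In form: [{"xyz": [tx, ty, tz], "yaw": yaw}, ...]. A call has 1 to 12 rows; each row shifts and turns the pose as measured when the row begins; what a row does not reach is not made up. A row lasts 1/8 s, in which the tool goes at most 62.5 mm and 10.7 degrees, less where a joint would pass 70% of its speed; a pose out of reach is approached as far as the arm can. A call with a gripper value outside its range is refused whole. "claw" is the gripper's target within -1 to 1 (shut at 1, half-way at 0, fully open at -1), set as the call begins (left out, the last holds). The fingers move at their own pace and stop on an object; the grip force is fixed at half the most. Time passes only in rows, so rows that do not move let the fingers close. It gives the time, the measured TCP pose, the force and the opening at its end, in the units of the state.
- get_obs(): the state, without advancing time (a new reading comes with each control period).
- grab_frame(name): name is "side" or "top" or "wrist"; returns (picture, depth): 420x560x3 uint8, red, green, blue; 420x560 float32, mm along the optical axis (not along the pixel's ray), 0 where there is no reading.
- camera_info(name): a dict with "vertical_fov" (degrees; the focal length in pixels is half the picture's height over the tangent of half this angle, whatever the lens; pixels are square), "cx", "cy" (the principal point, pixels), "position" and "orientation" of the camera in the world. Camera axes: x right, y down, z forward; pixel columns grow to the right and rows downward; lengths in mm; the calibration is good to about 2 mm. A picture is of the moment at which its call begins: read the wrist's pose just before it. camera_info takes no time and is no camera call; for the wrist camera it gives the pose at the moment of the call.
- finish_job(): hands the job in, once; it reports no verdict.
The state is a dict: "time_s": time; "joint_pos": joint angles; "joint_vel": joint speeds; "effort": joint torques, N m; "position": TCP position; "eef_rot": TCP orientation; "force": force on the tool from outside, world axes, zero at the start; "moment": the same for the moment, N m; "width": finger opening in mm.
Only numpy, scipy, OpenCV 4.12 (cv2) and the standard library are available. Lean on these libraries where they do the work, as an engineer would, in place of code of your own. Each camera call takes 0.05 s, during which the arm holds its last target. There are 200 camera calls.

## Working session

There is one attempt and no reset: what is moved stays moved. The work goes in short steps, Python scripts to look and compute and a tool call to move; the robot and the scene stay as the last step left them, time stands still between calls to the robot, and variables do not carry over. Pictures are saved under pics/ and viewed, about 8 in all and at most 12, crops included, and the job is handed in when it is done.

Besides the shell and the picture viewer there is one more tool, called as name(argument=value, ...) on one line, values as JSON. jog_arm: Moves the arm, as the interface text tells. Its arguments: {"type":"object","properties":{"series":{"type":"array"},"claw":{"type":"number"}},"required":["series"]}

```bash
mkdir -p pics; cat > h.py <<'E'
from plant import *
import numpy as np, cv2
from scipy.spatial.transform import Rotation as R
def cam(n):
    c=camera_info(n); f=210/np.tan(np.radians(c["vertical_fov"])/2)
    o=c["orientation"]; o=np.array(o)
    M=o if o.shape==(3,3) else R.from_euler('xyz',o).as_matrix()
    return f,c["cx"],c["cy"],np.array(c["position"]),M
def pts(n,d,C=None):
    f,cx,cy,p,M=C or cam(n); v,u=np.mgrid[:420,:560]
    return np.stack([(u-cx)/f*d,(v-cy)/f*d,d],-1)@M.T+p
def save(n,name):
    C=cam(n); a,d=grab_frame(n); cv2.imwrite(f'pics/{name}.png',a[:,:,::-1]); np.savez(f'pics/{name}.npz',a=a,d=d,P=pts(n,d,C)); return a,d
E
python3 - <<'E'
from h import *
print(get_obs())
for n in ["side","top","wrist"]:
    print(n,camera_info(n)); a,d=save(n,n+"0")
a=[cv2.imread(f'pics/{n}0.png') for n in ["top","side"]]
E
```

```text
{'time_s': 0.0, 'joint_pos': array([-1.38599239,  0.46837279, -0.0115888 ,  1.60363289,  0.00601041,
        1.07143071, -0.05629712]), 'joint_vel': array([ 9.02867890e-04, -4.56708846e-04,  3.12883012e-05, -2.13784799e-03,
       -3.48460219e-04,  2.50281334e-04,  1.37557151e-03]), 'effort': array([ 4.86208010e-04, -5.20569384e+01, -1.22998317e-02, -2.43763590e+01,
       -5.66424674e-02,  1.71637681e-02,  1.56138935e-04]), 'position': array([146.76414063, 632.76009088, 301.73923684]), 'eef_rot': array([-1.57260042e+00, -1.41474559e-04, -2.27872366e-01]), 'force': array([-0.65817402, -0.26851771,  0.9227616 ]), 'moment': array([-0.07004152, -0.01361822,  0.02208776]), 'width': 91.87758009889237}
side {'vertical_fov': 51.56282498928178, 'cx': 282.9240878104787, 'cy': 207.90887408343892, 'position': array([-153.80028224, -680.28310014,  637.1947504 ]), 'orientation': array([-2.11379536, -0.0159417 , -0.79757858])}
top {'vertical_fov': 52.01303430333016, 'cx': 273.908180043806, 'cy': 210.49401972348477, 'position': array([ 319.53385703,  -51.77848434, 1152.38945997]), 'orientation': array([-2.96000541e+00,  2.51325138e-03, -1.56444595e+00])}
wrist {'vertical_fov': 70.56295831566518, 'cx': 276.9721305960025, 'cy': 208.51331433710305, 'position': array([ 82.354613  , 648.29347894, 383.8119086 ]), 'orientation': array([2.90150284e+00, 4.19699725e-04, 1.34290003e+00])}
```

View pics/top0.png

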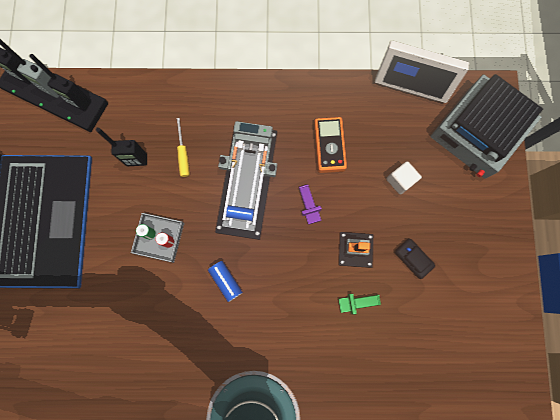

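View pics/side0.png

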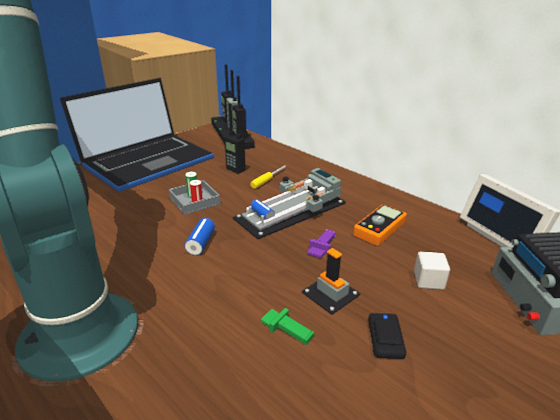

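Top view: the blue cell is at the low end of the tester at about (240,213) with the head at (252,130). The holster with the orange paddle is at (357,249), and the lying big cell at (225,280) is the look-alike. The side view confirms the paddle stands upright. Next I measure with depth and colour.

```bash
python3 - <<'E'
from h import *
def show(k,m,P):
    q=P[m]; print(k,m.sum(),'mean',q.mean(0).round(1),'min',q.min(0).round(1),'max',q.max(0).round(1))
    x=q[:,:2].astype(np.float32)
    (c,s,an)=cv2.minAreaRect(x); print('   rect',np.round(c,1),np.round(s,1),round(an,1))
for n in ["top","side"]:
    z=np.load(f'pics/{n}0.npz'); a=z['a'];P=z['P'];h=cv2.cvtColor(a,cv2.COLOR_RGB2HSV)
    H,S,V=h[...,0],h[...,1],h[...,2]
    near=(P[...,0]>350)&(P[...,0]<850)
    if n=="top": print('desk z',np.median(P[300:330,200:210,2]))
    blue=(H>105)&(H<125)&(S>150)&(V>80)&near&(P[...,2]>15)&(P[...,2]<80)
    k,l,st,ce=cv2.connectedComponentsWithStats(blue.astype(np.uint8))
    for i in range(1,k):
        if st[i,4]>40: show(n+' blue %s'%ce[i].round(),l==i,P)
    org=(H>6)&(H<16)&(S>170)&(V>120)&near
    k,l,st,ce=cv2.connectedComponentsWithStats(org.astype(np.uint8))
    for i in range(1,k):
        if st[i,4]>30: show(n+' org %s'%ce[i].round(),l==i,P)
    # handle: above 70mm near holster
    c=np.array([555,-190])
    if n=="top":
        m=(P[...,2]>60)&near&(P[...,1]<-80)&(P[...,1]>-320)&(P[...,2]<130)
        k,l,st,ce=cv2.connectedComponentsWithStats(m.astype(np.uint8))
        for i in range(1,k):
            if st[i,4]>20: show(n+' tall %s'%ce[i].round(),l==i,P)
    # dark plates
    dk=(V<60)&near&(P[...,2]<12)&(P[...,2]>2)
    k,l,st,ce=cv2.connectedComponentsWithStats(dk.astype(np.uint8))
    for i in range(1,k):
        if st[i,4]>150: show(n+' dark %s'%ce[i].round(),l==i,P)
    # white runners
    if n=="top":
        w=(V>190)&(S<40)&near&(P[...,2]>15)&(P[...,2]<50)&(abs(P[...,1]-30)<100)
        k,l,st,ce=cv2.connectedComponentsWithStats(w.astype(np.uint8))
        for i in range(1,k):
            if st[i,4]>40: show(n+' white %s'%ce[i].round(),l==i,P)
a=cv2.imread('pics/top0.png'); b=np.hstack([cv2.resize(a[110:250,205:290],None,fx=4,fy=4,interpolation=2),cv2.resize(a[215:285,325:400],None,fx=5,fy=5,interpolation=2).copy() if 0 else cv2.resize(a[215:285,325:400],(375,560),interpolation=2)])
cv2.imwrite('pics/crop1.png',b)
E
```

```text
desk z 0.9736702842371869
top blue [ 85. 189.] 165 mean [583.3 464.7  18.4] min [466.6 458.3  15. ] max [677.2 514.   26.4]
   rect [576.9 463.1] [216.2  52. ] 13.8
top blue [239. 213.] 232 mean [514.7  41.9  51.2] min [497.3   6.8  39.8] max [534.1  76.9  59.5]
   rect [516.3  41.8] [67.1 29.6] 81.5
top blue [ 80. 254.] 81 mean [409.3 461.4  18.4] min [353.5 458.2  15.2] max [460.9 465.   25.6]
   rect [407.2 461.6] [107.4   6.5] 0.5
top blue [220. 270.] 200 mean [367.2  90.7  40.1] min [350.   61.5  24.7] max [391.4 118.4  48.5]
   rect [360.4  92. ] [50.3 41.3] 33.5
top org [330. 149.] 420 mean [ 698.2 -198.5   29.4] min [ 636.1 -247.6   -4.7] max [ 797.7 -158.5   41.3]
   rect [ 716.3 -202.1] [157.3  83.1] 4.3
top org [355. 247.] 88 mean [ 427.2 -254.6   62.8] min [ 415.6 -284.4   40.2] max [ 439.3 -241.   115.9]
   rect [ 427.4 -262.9] [45.2 22.3] 84.5
top tall [362. 246.] 121 mean [ 425.1 -263.   103.9] min [ 417.3 -279.3   60.6] max [ 434.6 -251.3  117.1]
   rect [ 425.8 -265.3] [17.3 28. ] 0.4
top white [238. 176.] 186 mean [620.6  50.1  27.4] min [540.3  34.9  17.7] max [709
[... 924 characters left out ...]
2.8 -215.7   19. ] min [ 636.1 -244.9   -3.9] max [ 840.6 -134.7   38.7]
   rect [ 737.8 -188.8] [206.8 100.2] 4.2
side org [335. 253.] 36 mean [ 449.9 -254.5   87.8] min [ 417.1 -282.8   -0.7] max [ 561.7 -172.   113.5]
   rect [ 491.2 -229.7] [177.2  26.1] 32.4
side org [331. 280.] 102 mean [ 421.4 -270.7   41.6] min [ 414.4 -294.9   32.4] max [ 440.5 -243.3   57.7]
   rect [ 428.6 -269.5] [50.8 25.5] 85.4
side dark [287. 219.] 768 mean [569.6  -7.    7.2] min [451.3 -56.3   2. ] max [761.  104.7  11.9]
   rect [612.   22.2] [120.4 308.7] 81.3
side dark [328. 298.] 578 mean [ 407.9 -278.5    5.8] min [ 379.1 -316.4    2.2] max [ 469.3 -224.1    8.5]
   rect [ 426.1 -269.7] [88.  91.8] 85.8
```

View pics/crop1.png

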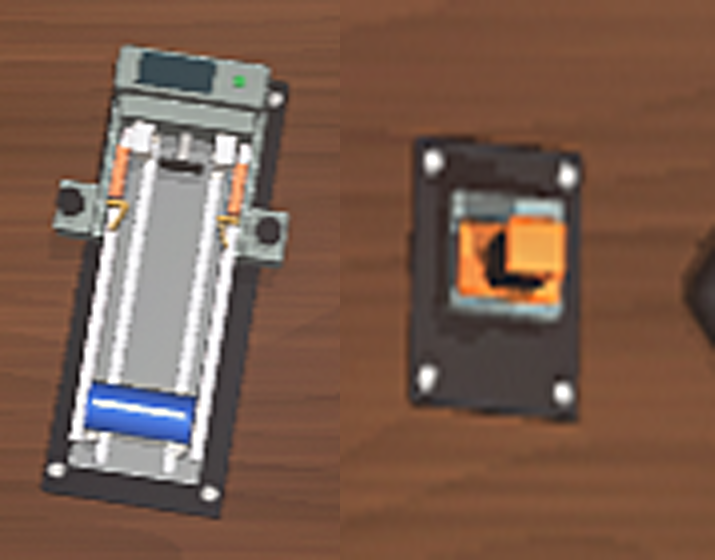

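The tester's yaw is about -8.5° and the holster's about -4°, with the paddle facing +x. The block shows more beyond the collar on the +x side, which agrees. I'll grip the handle across its thickness and swing the arm over in an arc.

jog_arm(series=[{"xyz": [38,-33,10],"yaw": -7},{"xyz": [38,-33,10],"yaw": -7},{"xyz": [38,-33,10],"yaw": -7},{"xyz": [38,-33,10],"yaw": -7},{"xyz": [30,-40,0],"yaw": -7},{"xyz": [30,-40,0],"yaw": -7},{"xyz": [30,-40,0],"yaw": -7},{"xyz": [30,-40,0],"yaw": -7},{"xyz": [30,-40,0],"yaw": -7},{"xyz": [12,-50,0],"yaw": -6},{"xyz": [12,-50,0],"yaw": -6},{"xyz": [12,-50,0],"yaw": -6}], claw=-1)

```text
time_s: 1.65
position: [489.6, 136.7, 340.2]
eef_rot: [-1.574, 0.002, -1.68]
force: [0.4, 0.1, 0.5]
width: 91.7
```

jog_arm(series=[{"xyz": [20,-46,0],"yaw": 0},{"xyz": [20,-46,0],"yaw": 0},{"xyz": [20,-46,0],"yaw": 0},{"xyz": [10,-40,0],"yaw": 0},{"xyz": [0,0,0],"yaw": 0}])

```text
time_s: 2.28
position: [560.5, -51.6, 340.1]
eef_rot: [-1.574, 0.001, -1.687]
force: [0.4, 0.2, -0.7]
width: 91.6
```

```bash
python3 - <<'E'
from h import *
o=get_obs();print(o['position'],o['eef_rot'])
save('wrist','w1')
E
```

```text
[560.52474651 -51.59541524 340.13652229] [-1.57419237e+00  1.19867503e-03 -1.68686758e+00]
```

jog_arm(series=[{"xyz": [-30,-46,0],"yaw": 0},{"xyz": [-30,-46,0],"yaw": 0},{"xyz": [-30,-46,0],"yaw": 0},{"xyz": [-30,-46,0],"yaw": 0},{"xyz": [-15,-40,-20],"yaw": 1},{"xyz": [0,0,0],"yaw": 0}])

```text
time_s: 3.08
position: [423.0, -267.5, 318.7]
eef_rot: [-1.574, 0.007, -1.647]
force: [-0.1, 1.3, 0.8]
width: 92.0
```

```bash
python3 - <<'E'
from h import *
o=get_obs();print(o['position'],o['eef_rot'])
save('wrist','w2')
a=np.hstack([cv2.imread('pics/w1.png'),cv2.imread('pics/w2.png')]);cv2.imwrite('pics/w12.png',cv2.resize(a,(800,300)))
E
```

```text
[ 423.01472138 -267.51813136  318.69020987] [-1.57392365  0.00731452 -1.64716667]
```

View pics/w12.png

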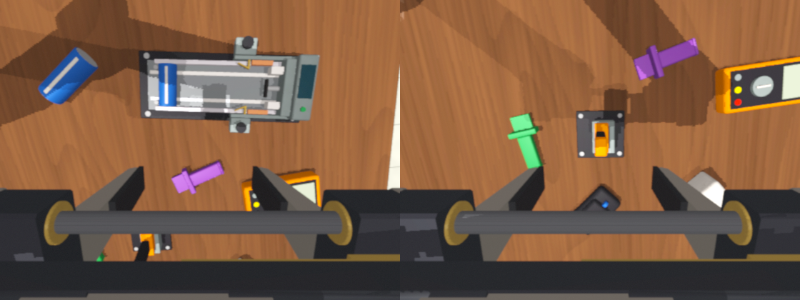

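In w1 (left) the cell is at about (168,85) on the tester. In w2 (right) the paddle and holster are at about (600,138), and the fingers are clear of everything. Next I take precise values from both.

```bash
python3 - <<'E'
from h import *
def rect(k,m,P,mn=60):
    n,l,st,ce=cv2.connectedComponentsWithStats(m.astype(np.uint8))
    for i in range(1,n):
        if st[i,4]>mn:
            q=P[l==i]; r=cv2.minAreaRect(q[:,:2].astype(np.float32))
            print(k,ce[i].round(),st[i,4],'rect',np.round(r[0],1),np.round(r[1],1),round(r[2],1),'z',np.percentile(q[:,2],[5,50,95]).round(1))
for f in ['w1','w2']:
    z=np.load(f'pics/{f}.npz');a=z['a'];P=z['P'];h=cv2.cvtColor(a,cv2.COLOR_RGB2HSV);H,S,V=h[...,0].astype(int),h[...,1],h[...,2]
    x,y,Z=P[...,0],P[...,1],P[...,2]
    ok=(z['d']>0)
    if f=='w1':
        b=(abs(x-600)<200)&(abs(y-30)<100)
        rect('cell',b&(H>105)&(H<125)&(S>150)&(Z>40)&(x<560),P)
        rect('white',b&(V>150)&(S<40)&(Z>18)&(Z<60),P,150)
        rect('dark',b&(V<75)&(Z>2)&(Z<11),P,400)
        rect('brass/orange',b&(H>5)&(H<30)&(S>120)&(Z>30),P,20)
        rect('head back',b&(Z>66)&(Z<90)&(x>640),P,60)
        print('desk',np.median(Z[300:340,60:100]) )
    else:
        b=(abs(x-425)<80)&(abs(y+268)<80)
        rect('handle top',b&(Z>104)&(Z<120),P,20)
        rect('collar',b&(Z>38)&(Z<48),P,20)
        rect('block',b&(Z>28)&(Z<38),P,20)
        rect('blk+collar',b&(Z>28)&(Z<48),P,20)
        rect('foot',b&(Z>3)&(Z<50)&~((S>80)&(H<30)&(V>80)),P,100)
        # screws white dots
        rect('screw',b&(V>150)&(S<60)&(Z<20),P,4)
        print('desk',np.median(Z[100:120,200:220]))
E
```

```text
cell [235. 118.] 1055 rect [518.3  41.4] [67.  28.3] 82.3 z [43.7 51.3 54.1]
white [335.  62.] 159 rect [645.6  88.3] [15.8 24.8] 4.7 z [52.  53.3 54.8]
white [282.  87.] 786 rect [577.9  72.8] [  8.4 158. ] 82.4 z [31.  34.5 38.1]
white [332. 102.] 1281 rect [624.   55.1] [ 23.2 177. ] 83.2 z [22.5 27.3 58.6]
white [233. 118.] 207 rect [517.3  41.1] [58.3  4. ] 81.4 z [53.  54.3 55.6]
white [283. 140.] 3176 rect [587.8   3. ] [ 57.9 236.1] 74.0 z [18.8 25.1 57.1]
dark [250.  80.] 1517 rect [551.8  79.3] [ 42.  173.8] 83.9 z [6.6 8.  9.4]
brass/orange [344.  90.] 58 rect [650.3  61.9] [14.2 18.1] 69.1 z [46.4 49.  50.2]
brass/orange [366.  88.] 212 rect [632.2  44.2] [138.4  19.5] 17.0 z [47.6 51.3 53.1]
brass/orange [341. 152.] 36 rect [640.7 -14. ] [11.1 13. ] 80.0 z [47.1 49.4 50.3]
brass/orange [360. 156.] 155 rect [666.4 -20.8] [ 6.3 32.1] 83.5 z [50.  51.5 52.7]
brass/orange [353. 251.] 59 rect [591.7 -23.6] [10.5 88.5] 24.0 z [251.9 253.9 257.1]
brass/orange [ 55. 265.] 89 rect [502.3 -12.6] [ 1.3 24.9] 82.8 z [344.9 345.7 346.6]
brass/orange [486. 268.] 115 rect [625.  -30.9]
[... 747 characters left out ...]
k [288. 189.] 473 rect [ 431.3 -267.1] [55.  37.9] 85.3 z [32.7 33.9 35.1]
blk+collar [286. 186.] 808 rect [ 431.3 -267.1] [55.  37.9] 85.3 z [32.9 34.7 44.7]
foot [280. 185.] 3237 rect [ 426.8 -266.8] [88.9 88.2] 86.5 z [ 4.7  6.1 34.2]
screw [252. 162.] 42 rect [ 392.9 -229.1] [8.6 8.3] 39.6 z [5.7 7.4 8.6]
screw [308. 161.] 6 rect [ 465.  -233.2] [2.6 1.5] 87.9 z [7.7 8.1 9.1]
screw [299. 206.] 14 rect [ 450.5 -293.8] [18.4  0.2] 86.8 z [5.  5.7 7. ]
screw [269. 209.] 7 rect [ 409.3 -294.3] [8.4 0. ] 85.2 z [5.6 6.  7.2]
screw [307. 214.] 39 rect [ 460.7 -305.4] [8.7 8.6] 82.7 z [5.4 7.4 8.8]
screw [254. 215.] 40 rect [ 388.1 -301. ] [9.  8.3] 81.6 z [5.4 7.6 9.2]
desk 0.13980032872186143
```

jog_arm(series=[{"xyz": [3.3,0.8,-50],"yaw": 0.6},{"xyz": [0,0,-50],"yaw": 0},{"xyz": [0,0,-40],"yaw": 0},{"xyz": [0,0,0],"yaw": 0}])

```text
time_s: 3.62
position: [434.6, -255.9, 177.4]
eef_rot: [-1.566, 0.012, -1.618]
force: [0.4, 0.7, 0.4]
width: 92.1
```

jog_arm(series=[{"xyz": [-8,-10.5,0],"yaw": -1},{"xyz": [0,0,0],"yaw": 0}])

```text
time_s: 3.88
position: [428.5, -266.3, 180.2]
eef_rot: [-1.562, 0.012, -1.633]
force: [-0.4, -0.1, -0.2]
width: 91.9
```

jog_arm(series=[{"xyz": [-2.7,-1.2,-15],"yaw": 0},{"xyz": [0,0,-15],"yaw": 0},{"xyz": [0,0,0],"yaw": 0}])

```text
time_s: 4.25
position: [426.7, -267.7, 150.3]
eef_rot: [-1.558, 0.011, -1.633]
force: [-0.3, -0.4, 0.1]
width: 91.6
```

jog_arm(series=[{"xyz": [0,0.3,-12],"yaw": 0},{"xyz": [0,0,-2],"yaw": 0},{"xyz": [0,0,0],"yaw": 0}])

```text
time_s: 4.62
position: [426.6, -267.5, 134.9]
eef_rot: [-1.558, 0.011, -1.633]
force: [-0.3, 0.2, -0.0]
width: 91.9
```

jog_arm(series=[{"xyz": [0,0,0],"yaw": 0},{"xyz": [0,0,0],"yaw": 0},{"xyz": [0,0,0],"yaw": 0},{"xyz": [0,0,0],"yaw": 0},{"xyz": [0,0,0],"yaw": 0},{"xyz": [0,0,0],"yaw": 0}], claw=1)

```text
time_s: 5.38
position: [427.2, -267.6, 135.7]
eef_rot: [-1.557, 0.011, -1.633]
force: [-0.2, -0.3, -0.6]
width: 34.1
```

jog_arm(series=[{"xyz": [0,0,0],"yaw": 0},{"xyz": [0,0,0],"yaw": 0},{"xyz": [0,0,0],"yaw": 0},{"xyz": [0,0,0],"yaw": 0}])

```text
time_s: 5.88
position: [426.8, -267.6, 135.7]
eef_rot: [-1.557, 0.011, -1.633]
force: [0.3, 0.3, 1.0]
width: 16.0
```

jog_arm(series=[{"xyz": [0,0,8],"yaw": 0},{"xyz": [0,0,8],"yaw": 0},{"xyz": [0,0,10],"yaw": 0},{"xyz": [0,0,12],"yaw": 0},{"xyz": [0,0,15],"yaw": 0},{"xyz": [0,0,20],"yaw": 0},{"xyz": [0,0,20],"yaw": 0},{"xyz": [0,0,0],"yaw": 0}])

```text
time_s: 6.88
position: [427.1, -267.9, 236.1]
eef_rot: [-1.554, 0.011, -1.634]
force: [0.3, -0.2, -0.9]
width: 16.1
```

jog_arm(series=[{"xyz": [7,50,0],"yaw": -0.7},{"xyz": [7,50,0],"yaw": -1},{"xyz": [7,50,0],"yaw": -1},{"xyz": [7,50,0],"yaw": -1},{"xyz": [7,50,0],"yaw": -1},{"xyz": [5,40,0],"yaw": 0},{"xyz": [0,0,0],"yaw": 0}])

```text
time_s: 7.75
position: [465.0, 30.6, 234.6]
eef_rot: [-1.556, 0.009, -1.721]
force: [0.1, -0.7, -1.0]
width: 15.9
```

jog_arm(series=[{"xyz": [2,17,-20],"yaw": 0.2},{"xyz": [0,0,-20],"yaw": 0},{"xyz": [0,0,0],"yaw": 0}])

```text
time_s: 8.12
position: [466.3, 45.8, 193.2]
eef_rot: [-1.556, 0.007, -1.719]
force: [-0.5, -0.3, -1.8]
width: 16.3
```

```bash
python3 - <<'E'
from h import *
o=get_obs();print(o['position'],o['eef_rot'],o['force'])
save('wrist','w3'); save('side','s3')
s=cv2.imread('pics/s3.png')[130:280,170:390]
a=np.hstack([cv2.resize(cv2.imread('pics/w3.png'),(400,300)),cv2.resize(s,(400,300),interpolation=2)]);cv2.imwrite('pics/ws3.png',a)
z=np.load('pics/s3.npz');P=z['P'];h=cv2.cvtColor(z['a'],cv2.COLOR_RGB2HSV)
for f in ['s3','w3']:
    z=np.load(f'pics/{f}.npz');P=z['P'];h=cv2.cvtColor(z['a'],cv2.COLOR_RGB2HSV)
    b=(h[...,0]>5)&(h[...,0]<17)&(h[...,1]>170)&(h[...,2]>60)&(P[...,0]>420)&(P[...,0]<530)&(abs(P[...,1]-40)<60)&(P[...,2]>35)
    q=P[b]; 
    if len(q): r=cv2.minAreaRect(q[:,:2].astype(np.float32));print(f,len(q),q.min(0).round(1),q.max(0).round(1),r)
E
```

```text
[466.30006237  45.79512021 193.17926486] [-1.55642717  0.00731908 -1.71907172] [-0.51657803 -0.3332916  -1.84867263]
s3 146 [454.   16.6  55.5] [518.4  69.7 172. ] ((486.1050720214844, 42.37004852294922), (52.48196792602539, 61.647300720214844), 86.66663360595703)
w3 720 [456.8  32.   93.5] [516.1  72.7 227.4] ((486.1884460449219, 49.67909240722656), (39.28034973144531, 55.704200744628906), 81.57984924316406)
```

View pics/ws3.png

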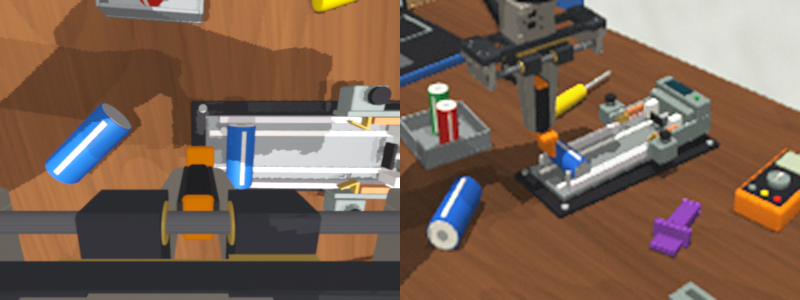

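The wrist view (left half) shows the paddle in the jaws, collar at about (200,155), in line with the cell at (240,155). The side view shows the blade behind the cell at the low end and clear of the pins. I'm lowering it and approaching.

jog_arm(series=[{"xyz": [0,2.5,-14],"yaw": 0.1},{"xyz": [0,0,-14],"yaw": 0},{"xyz": [0,0,-11],"yaw": 0},{"xyz": [0,0,0],"yaw": 0}])

```text
time_s: 8.72
position: [467.8, 48.0, 153.8]
eef_rot: [-1.552, 0.01, -1.719]
force: [0.1, -0.8, 0.2]
width: 15.6
```

jog_arm(series=[{"xyz": [4,-0.6,0.2],"yaw": 0},{"xyz": [4,-0.6,0.2],"yaw": 0},{"xyz": [4,-0.6,0.2],"yaw": 0},{"xyz": [4,-0.6,0.2],"yaw": 0},{"xyz": [4,-0.6,0.2],"yaw": 0},{"xyz": [4,-0.6,0.2],"yaw": 0}])

```text
time_s: 9.48
position: [494.0, 44.2, 155.9]
eef_rot: [-1.551, 0.011, -1.719]
force: [-0.7, -0.5, -0.8]
width: 16.1
```

jog_arm(series=[{"xyz": [5,-0.73,0],"yaw": 0},{"xyz": [5,-0.73,0.1],"yaw": 0},{"xyz": [5,-0.73,0.1],"yaw": 0},{"xyz": [5,-0.73,0.2],"yaw": 0},{"xyz": [5,-0.73,0.2],"yaw": 0},{"xyz": [5,-0.73,0.2],"yaw": 0},{"xyz": [5,-0.73,0.2],"yaw": 0},{"xyz": [5,-0.73,0.2],"yaw": 0},{"xyz": [5,-0.73,0.2],"yaw": 0}])

```text
time_s: 10.6
position: [542.2, 37.2, 157.3]
eef_rot: [-1.551, 0.01, -1.718]
force: [-0.9, -0.1, -0.5]
width: 15.9
```

```bash
python3 - <<'E'
from h import *
o=get_obs();print(o['position'],o['eef_rot'],o['force'],o['moment'])
for n in ['top','side']:
    save(n,n+'4')
    z=np.load(f'pics/{n}4.npz');P=z['P'];h=cv2.cvtColor(z['a'],cv2.COLOR_RGB2HSV)
    b=(h[...,0]>105)&(h[...,0]<125)&(h[...,1]>150)&(h[...,2]>60)&(P[...,0]>480)&(P[...,0]<700)&(abs(P[...,1]-30)<60)&(P[...,2]>30)&(P[...,2]<65)
    q=P[b]
    if len(q)>10: print(n,len(q),q.min(0).round(1),q.max(0).round(1),cv2.minAreaRect(q[:,:2].astype(np.float32)))
E
```

```text
[542.17144431  37.17900104 157.27285905] [-1.55094053  0.01043158 -1.71848799] [-0.87619592 -0.12378268 -0.5342291 ] [-0.09308959  0.14979337 -0.02765471]
top 62 [554.5  -0.6  47.7] [581.5  20.6  61. ] ((569.4595947265625, 6.760250091552734), (18.746501922607422, 27.62575912475586), 67.01763153076172)
side 77 [553.6  -3.7  34.8] [579.3  38.8  58.5] ((567.2821655273438, 18.058542251586914), (43.076683044433594, 23.82784080505371), 84.5185317993164)
```

jog_arm(series=[{"xyz": [5,-0.73,0.2],"yaw": 0},{"xyz": [5,-0.73,0.2],"yaw": 0},{"xyz": [5,-0.73,0.2],"yaw": 0},{"xyz": [5,-0.73,0.2],"yaw": 0},{"xyz": [5,-0.73,0.2],"yaw": 0},{"xyz": [5,-0.73,0.2],"yaw": 0},{"xyz": [5,-0.73,0.2],"yaw": 0},{"xyz": [5,-0.73,0.2],"yaw": 0}])

```text
time_s: 11.7
position: [584.8, 30.9, 158.9]
eef_rot: [-1.551, 0.01, -1.718]
force: [0.2, 0.4, -0.8]
width: 15.5
```

jog_arm(series=[{"xyz": [2,-0.3,0.1],"yaw": 0},{"xyz": [2,-0.3,0.1],"yaw": 0},{"xyz": [2,-0.3,0.1],"yaw": 0},{"xyz": [2,-0.3,0.1],"yaw": 0}])

```text
time_s: 12.2
position: [593.2, 29.6, 159.2]
eef_rot: [-1.552, 0.01, -1.718]
force: [-1.6, -0.1, 0.1]
width: 15.9
```

jog_arm(series=[{"xyz": [2,-0.3,0.1],"yaw": 0},{"xyz": [2,-0.3,0.1],"yaw": 0},{"xyz": [2,-0.3,0.1],"yaw": 0},{"xyz": [2,-0.3,0.1],"yaw": 0},{"xyz": [2,-0.3,0.1],"yaw": 0},{"xyz": [2,-0.3,0.1],"yaw": 0}])

```text
time_s: 12.95
position: [604.4, 28.1, 159.4]
eef_rot: [-1.556, 0.011, -1.718]
force: [-3.0, 0.4, 1.4]
width: 16.2
```

jog_arm(series=[{"xyz": [2,-0.3,0.1],"yaw": 0},{"xyz": [2,-0.3,0.1],"yaw": 0},{"xyz": [2,-0.3,0.1],"yaw": 0},{"xyz": [2,-0.3,0.1],"yaw": 0}])

```text
time_s: 13.45
position: [613.6, 26.7, 160.0]
eef_rot: [-1.554, 0.01, -1.718]
force: [-1.0, 0.2, 0.5]
width: 15.9
```

jog_arm(series=[{"xyz": [2,-0.3,0.1],"yaw": 0},{"xyz": [2,-0.3,0.1],"yaw": 0},{"xyz": [2,-0.3,0.1],"yaw": 0}])

```text
time_s: 13.82
position: [620.3, 25.7, 160.4]
eef_rot: [-1.554, 0.01, -1.718]
force: [-0.9, 0.3, 0.3]
width: 15.9
```

jog_arm(series=[{"xyz": [2,-0.3,0.1],"yaw": 0},{"xyz": [2,-0.3,0.1],"yaw": 0},{"xyz": [2,-0.3,0.1],"yaw": 0}])

```text
time_s: 14.2
position: [626.7, 24.7, 160.7]
eef_rot: [-1.554, 0.01, -1.718]
force: [-1.3, -0.4, -1.0]
width: 15.9
```

jog_arm(series=[{"xyz": [1.5,-0.2,0.07],"yaw": 0},{"xyz": [1.5,-0.2,0.07],"yaw": 0}])

```text
time_s: 14.45
position: [629.9, 24.2, 160.8]
eef_rot: [-1.554, 0.01, -1.718]
force: [-1.0, 0.6, -0.5]
width: 16.0
```

jog_arm(series=[{"xyz": [1,-0.15,0.05],"yaw": 0},{"xyz": [1,-0.15,0.05],"yaw": 0}])

```text
time_s: 14.7
position: [631.9, 23.9, 160.9]
eef_rot: [-1.554, 0.01, -1.718]
force: [-1.5, 1.4, -0.1]
width: 15.8
```

jog_arm(series=[{"xyz": [1,-0.15,0.05],"yaw": 0},{"xyz": [1,-0.15,0.05],"yaw": 0}])

```text
time_s: 14.95
position: [634.0, 23.7, 160.9]
eef_rot: [-1.554, 0.01, -1.718]
force: [-1.2, 0.7, 1.0]
width: 15.8
```

jog_arm(series=[{"xyz": [1,-0.15,0.05],"yaw": 0},{"xyz": [1,-0.15,0.05],"yaw": 0}])

```text
time_s: 15.2
position: [635.5, 23.4, 160.9]
eef_rot: [-1.556, 0.01, -1.718]
force: [-3.2, -0.4, 1.0]
width: 15.8
```

```bash
python3 - <<'E'
from h import *
o=get_obs();print(o['position'],o['eef_rot'],o['force'],o['moment'])
a,d=save('side','s5');save('wrist','w5')
cv2.imwrite('pics/s5c.png',np.hstack([cv2.resize(cv2.imread('pics/s5.png')[140:240,235:355],(480,400),interpolation=2),cv2.resize(cv2.imread('pics/w5.png')[0:250,200:400],(320,400))]))
for n in ['s5','w5']:
    z=np.load(f'pics/{n}.npz');P=z['P'];h=cv2.cvtColor(z['a'],cv2.COLOR_RGB2HSV)
    b=(h[...,0]>105)&(h[...,0]<125)&(h[...,1]>150)&(h[...,2]>60)&(P[...,0]>480)&(P[...,0]<700)&(abs(P[...,1]-20)<60)&(P[...,2]>30)&(P[...,2]<70)
    q=P[b]
    if len(q)>10: print(n,len(q),q.min(0).round(1),q.max(0).round(1),cv2.minAreaRect(q[:,:2].astype(np.float32)))
E
```

```text
[635.52383532  23.42875632 160.92019938] [-1.55587544  0.01043108 -1.71822528] [-3.2485169  -0.44105135  1.00569306] [-0.00967593  0.86565708 -0.06282323]
s5 58 [645.5 -16.8  37.1] [677.3  22.1  63. ] ((664.5632934570312, -1.5255584716796875), (41.50040054321289, 23.487979888916016), 52.272674560546875)
w5 2462 [654.2  -1.1  43.8] [686.4  54.9  62.6] ((669.4053955078125, 26.745208740234375), (53.11764907836914, 31.925865173339844), 82.54085540771484)
```

View pics/s5c.png

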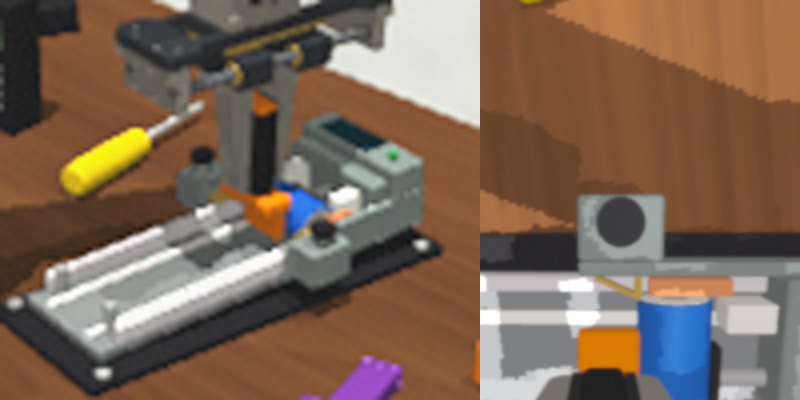

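The right crop shows the cell (640–711 px) against the black pad and about 4 mm short of the white shoulder (720 px). The latch backs are just at its rear, at about 640. I'll continue in small steps, watching the force.

jog_arm(series=[{"xyz": [1,-0.15,0.05],"yaw": 0},{"xyz": [1,-0.15,0.05],"yaw": 0}])

```text
time_s: 15.55
position: [637.1, 23.2, 160.8]
eef_rot: [-1.557, 0.01, -1.718]
force: [-3.4, 0.3, 1.9]
width: 15.7
```

jog_arm(series=[{"xyz": [1,-0.15,0.05],"yaw": 0}])

```text
time_s: 15.68
position: [637.9, 23.1, 160.8]
eef_rot: [-1.558, 0.011, -1.718]
force: [-3.5, 1.0, 1.4]
width: 15.9
```

jog_arm(series=[{"xyz": [1,-0.15,0.05],"yaw": 0}])

```text
time_s: 15.8
position: [638.7, 23.0, 160.8]
eef_rot: [-1.559, 0.01, -1.718]
force: [-4.8, 0.5, 1.7]
width: 15.8
```

jog_arm(series=[{"xyz": [0.7,-0.1,0.05],"yaw": 0}])

```text
time_s: 15.92
position: [639.1, 22.9, 160.8]
eef_rot: [-1.56, 0.011, -1.718]
force: [-4.6, 0.0, 2.3]
width: 15.6
```

jog_arm(series=[{"xyz": [0.7,-0.1,0.05],"yaw": 0}])

```text
time_s: 16.05
position: [639.6, 22.8, 160.8]
eef_rot: [-1.561, 0.011, -1.718]
force: [-3.5, 0.7, 2.5]
width: 16.4
```

jog_arm(series=[{"xyz": [0.7,-0.1,0.05],"yaw": 0}])

```text
time_s: 16.18
position: [640.0, 22.8, 160.7]
eef_rot: [-1.562, 0.011, -1.718]
force: [-5.6, 1.4, 1.6]
width: 16.0
```

jog_arm(series=[{"xyz": [0.7,-0.1,0.05],"yaw": 0}])

```text
time_s: 16.3
position: [640.3, 22.8, 160.7]
eef_rot: [-1.563, 0.011, -1.718]
force: [-6.0, 1.0, 2.1]
width: 15.8
```

jog_arm(series=[{"xyz": [0.7,-0.1,0.05],"yaw": 0}])

```text
time_s: 16.42
position: [640.6, 22.7, 160.7]
eef_rot: [-1.564, 0.011, -1.718]
force: [-5.5, 0.9, 4.1]
width: 16.2
```

jog_arm(series=[{"xyz": [0.7,-0.1,0.05],"yaw": 0}])

```text
time_s: 16.55
position: [640.9, 22.6, 160.6]
eef_rot: [-1.565, 0.011, -1.718]
force: [-6.3, 0.9, 2.7]
width: 15.6
```

jog_arm(series=[{"xyz": [0.8,-0.1,0.05],"yaw": 0}])

```text
time_s: 16.68
position: [641.1, 22.7, 160.5]
eef_rot: [-1.567, 0.011, -1.718]
force: [-6.4, 0.4, 3.8]
width: 15.9
```

jog_arm(series=[{"xyz": [0.8,-0.1,0.05],"yaw": 0}])

```text
time_s: 16.8
position: [641.3, 22.6, 160.4]
eef_rot: [-1.569, 0.011, -1.718]
force: [-6.4, 1.2, 3.3]
width: 15.9
```

```bash
python3 - <<'E'
from h import *
o=get_obs();print(o['position'],o['force'],o['moment'])
save('wrist','w6')
cv2.imwrite('pics/w6c.png',cv2.resize(cv2.imread('pics/w6.png')[120:260,240:400],(640,560),interpolation=2))
for i in range(3):
    grab_frame('side'); o=get_obs();print(o['position'],o['force'])
E
```

```text
[641.30358315  22.6333236  160.41464952] [-6.4102177   1.22467089  3.30759311] [ 0.11683556  1.63425029 -0.01457237]
[641.31739414  22.59170754 160.39876616] [-6.52916884  0.53820879  2.3865117 ]
[641.2945797   22.61746521 160.36794049] [-5.53928315  0.93232017  2.0351633 ]
[641.29354802  22.60717827 160.37735509] [-6.75982122  0.8505624   2.55625232]
```

View pics/w6c.png

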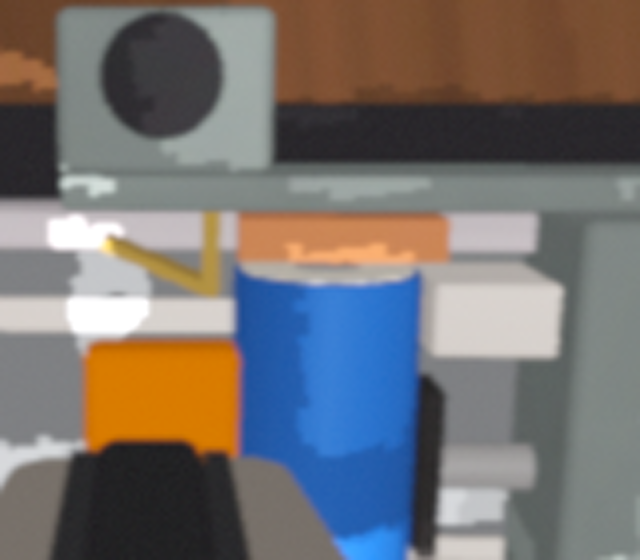

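The latch has sprung back behind the cell (at 205 px, clear of the cell's rear at 237), and the cell's front is practically at the shoulder. I'm raising the push.

jog_arm(series=[{"xyz": [1.1,-0.15,0.05],"yaw": 0}])

```text
time_s: 17.12
position: [641.6, 22.5, 160.3]
eef_rot: [-1.571, 0.011, -1.718]
force: [-8.0, 1.3, 3.1]
width: 15.5
```

jog_arm(series=[{"xyz": [1.3,-0.2,0.05],"yaw": 0}])

```text
time_s: 17.25
position: [641.9, 22.5, 160.1]
eef_rot: [-1.574, 0.011, -1.718]
force: [-7.2, 0.6, 3.6]
width: 15.9
```

jog_arm(series=[{"xyz": [1.3,-0.2,0.05],"yaw": 0}])

```text
time_s: 17.38
position: [642.3, 22.4, 159.9]
eef_rot: [-1.577, 0.011, -1.718]
force: [-7.1, 0.6, 3.8]
width: 16.1
```

jog_arm(series=[{"xyz": [1.8,-0.27,0.1],"yaw": 0}])

```text
time_s: 17.5
position: [642.7, 22.4, 159.7]
eef_rot: [-1.581, 0.011, -1.718]
force: [-9.0, 0.5, 4.5]
width: 16.1
```

jog_arm(series=[{"xyz": [2,-0.3,0.1],"yaw": 0}])

```text
time_s: 17.62
position: [643.2, 22.3, 159.5]
eef_rot: [-1.585, 0.011, -1.717]
force: [-8.0, 1.1, 4.2]
width: 15.7
```

```bash
python3 - <<'E'
from h import *
for i in range(6):
    o=get_obs();print(o['position'].round(2),o['eef_rot'].round(4),o['force'].round(1));grab_frame('side')
E
```

```text
[643.23  22.3  159.46] [-1.5853  0.0113 -1.7174] [-8.   1.1  4.2]
[643.28  22.3  159.43] [-1.5855  0.0113 -1.7174] [-8.9  0.8  5.1]
[643.22  22.31 159.38] [-1.5854  0.0113 -1.7174] [-8.   1.6  4.5]
[643.23  22.34 159.41] [-1.5853  0.0113 -1.7173] [-8.7  0.9  3.8]
[643.21  22.34 159.39] [-1.5853  0.0113 -1.7174] [-8.2  1.   3.9]
[643.2   22.31 159.43] [-1.5852  0.0113 -1.7174] [-8.3  1.1  3.5]
```

jog_arm(series=[{"xyz": [2.2,-0.3,0.1],"yaw": 0}])

```text
time_s: 18.05
position: [643.8, 22.3, 159.2]
eef_rot: [-1.59, 0.011, -1.717]
force: [-8.9, 1.2, 4.8]
width: 15.9
```

```bash
python3 - <<'E'
from h import *
F=[]
for i in range(22):
    grab_frame('side');F.append(get_obs()['force'])
F=np.array(F);o=get_obs();print(o['position'].round(2),o['eef_rot'].round(4),F.mean(0).round(2),np.linalg.norm(F,axis=1).round(1),o['time_s'])
E
```

```text
[643.74  22.24 159.1 ] [-1.59    0.0114 -1.7173] [-8.87  1.15  4.84] [11.  11.  10.8  9.9  9.6 10.  10.9 10.7  9.7 10.3 10.5  9.3 10.9  9.7
 11.1 10.   9.8  9.5  9.  10.2 10.1 10.3] 19.15
```

The push averaged 10.2 N, steady for 1.1 s. I'm backing off down the track, then lifting.

jog_arm(series=[{"xyz": [-3,0.4,0],"yaw": 0},{"xyz": [-4,0.6,0],"yaw": 0},{"xyz": [-8,1.2,0],"yaw": 0},{"xyz": [-15,2.2,0],"yaw": 0},{"xyz": [-20,2.9,0],"yaw": 0},{"xyz": [-15,2.2,5],"yaw": 0},{"xyz": [0,0,25],"yaw": 0},{"xyz": [0,0,40],"yaw": 0},{"xyz": [0,0,20],"yaw": 0},{"xyz": [0,0,0],"yaw": 0}])

```text
time_s: 20.4
position: [579.2, 31.5, 254.4]
eef_rot: [-1.574, 0.012, -1.718]
force: [-0.7, 1.0, -0.8]
width: 15.8
```

```bash
python3 - <<'E'
from h import *
o=get_obs();print(o['position'].round(2),o['eef_rot'].round(4),o['force'].round(1))
save('wrist','w7');save('top','t7');save('side','s7')
for n in ['w7','t7','s7']:
    z=np.load(f'pics/{n}.npz');P=z['P'];h=cv2.cvtColor(z['a'],cv2.COLOR_RGB2HSV)
    b=(h[...,0]>105)&(h[...,0]<125)&(h[...,1]>150)&(h[...,2]>60)&(P[...,0]>480)&(P[...,0]<720)&(abs(P[...,1]-20)<60)&(P[...,2]>30)&(P[...,2]<70)
    q=P[b]
    if len(q)>10: print(n,len(q),q.min(0).round(1),q.max(0).round(1),cv2.minAreaRect(q[:,:2].astype(np.float32)))
# paddle tilt seen by wrist: collar points
s=cv2.imread('pics/s7.png')[100:250,200:380]
cv2.imwrite('pics/c7.png',np.hstack([cv2.resize(s,(480,400),interpolation=2),cv2.resize(cv2.imread('pics/w7.png')[60:300,180:420],(320,320)) if 0 else cv2.resize(cv2.imread('pics/w7.png')[20:270,190:390],(320,400))]))
E
```

```text
[579.23  31.45 254.44] [-1.5735  0.0122 -1.7179] [-0.7  1.  -0.8]
w7 1340 [649.4 -16.3  47.1] [686.7  54.1  62.7] ((669.031494140625, 18.848466873168945), (68.02130889892578, 31.7786922454834), 81.21253967285156)
t7 99 [649.8 -15.3  45.9] [679.3   8.6  65.7] ((664.6121826171875, -2.813361167907715), (23.037199020385742, 28.379301071166992), 82.46361541748047)
s7 174 [650.9 -16.9  36.4] [677.8  49.3  63. ] ((665.2340698242188, 16.348873138427734), (66.14270782470703, 26.3548641204834), 85.62344360351562)
```

View pics/c7.png

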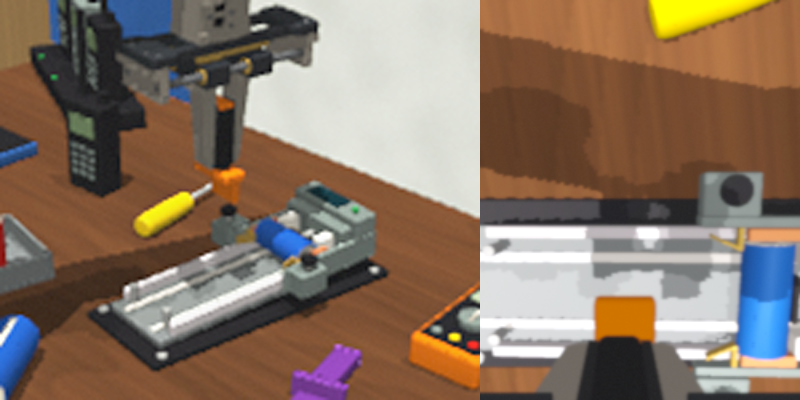

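The cell is latched: both latches sit behind it in the wrist crop, and its axis is about 70 mm up the rig. I'm moving back above the holster.

jog_arm(series=[{"xyz": [-19,-37,0],"yaw": 0.6},{"xyz": [-19,-37,0],"yaw": 0.6},{"xyz": [-19,-37,0],"yaw": 0.6},{"xyz": [-19,-37,0],"yaw": 0.6},{"xyz": [-19,-37,0],"yaw": 0.6},{"xyz": [-19,-37,0],"yaw": 0.6},{"xyz": [-17,-34,0],"yaw": 0.6},{"xyz": [-10,-25,0],"yaw": 0.4},{"xyz": [0,0,0],"yaw": 0}])

```text
time_s: 21.68
position: [427.0, -255.6, 241.9]
eef_rot: [-1.594, 0.007, -1.634]
force: [-0.1, 0.5, -0.7]
width: 15.8
```

jog_arm(series=[{"xyz": [2,-11,0],"yaw": 0},{"xyz": [0,0,30],"yaw": 0},{"xyz": [0,0,30],"yaw": 0},{"xyz": [0,0,0],"yaw": 0}])

```text
time_s: 22.18
position: [430.9, -264.6, 301.1]
eef_rot: [-1.598, 0.008, -1.629]
force: [-0.0, 0.3, -1.5]
width: 15.8
```

jog_arm(series=[{"xyz": [0,0,-50],"yaw": 0},{"xyz": [0,0,-40],"yaw": 0},{"xyz": [0,0,0],"yaw": 0}])

```text
time_s: 22.55
position: [432.2, -262.2, 207.1]
eef_rot: [-1.598, 0.009, -1.624]
force: [-0.6, 0.1, 0.7]
width: 15.7
```

```bash
python3 - <<'E'
from h import *
o=get_obs();p=o['position'];yaw=o['eef_rot'][2]+np.pi/2;print(p,np.degrees(yaw))
c,s=np.cos(yaw),np.sin(yaw)
for n in ['side','top','wrist']:
    a,d=save(n,n[0]+'8');z=np.load(f'pics/{n[0]}8.npz');P=z['P']-p;h=cv2.cvtColor(a,cv2.COLOR_RGB2HSV)
    q=np.stack([P[...,0]*c+P[...,1]*s,-P[...,0]*s+P[...,1]*c,P[...,2]],-1)
    b=(h[...,0]>5)&(h[...,0]<20)&(h[...,1]>150)&(h[...,2]>50)&(abs(q[...,0])<45)&(abs(q[...,1])<45)&(q[...,2]<-10)&(q[...,2]>-150)
    for lo,hi in [(-130,-120),(-120,-112),(-112,-103),(-103,-88)]:
        m=b&(q[...,2]>lo)&(q[...,2]<hi)
        if m.sum()>5: print(n,lo,hi,m.sum(),np.percentile(q[m],[2,50,98],axis=0).round(1).tolist())
    if n=='wrist':
        # block of the holster for reference
        b=(h[...,1]<70)&(abs(z['P'][...,0]-430)<60)&(abs(z['P'][...,1]+267)<60)&(abs(z['P'][...,2]-34)<4)
        if b.sum()>20: print('block',b.sum(),cv2.minAreaRect(z['P'][b][:,:2].astype(np.float32)))
s=cv2.imread('pics/s8.png')[180:330,270:420]
cv2.imwrite('pics/c8.png',np.hstack([cv2.resize(s,(400,400),interpolation=2),cv2.resize(cv2.imread('pics/w8.png')[100:350,155:405],(400,400))]))
E
```

```text
[ 432.1780106  -262.24284977  207.09254448] -3.0484835889078106
side -130 -120 42 [[1.8, -18.6, -126.8], [3.8, -4.6, -123.6], [9.4, 16.1, -120.7]]
side -120 -112 36 [[1.6, -18.9, -119.6], [3.7, -5.6, -117.0], [9.8, 15.0, -112.8]]
side -103 -88 120 [[-13.0, -26.6, -100.4], [-9.6, -15.1, -94.3], [10.9, 22.7, -90.4]]
wrist -103 -88 904 [[-8.7, 9.8, -94.2], [2.9, 18.2, -89.1], [12.8, 25.0, -88.1]]
block 690 ((431.9402770996094, -260.0895690917969), (41.38007354736328, 37.477294921875), 85.9897689819336)
```

View pics/c8.png

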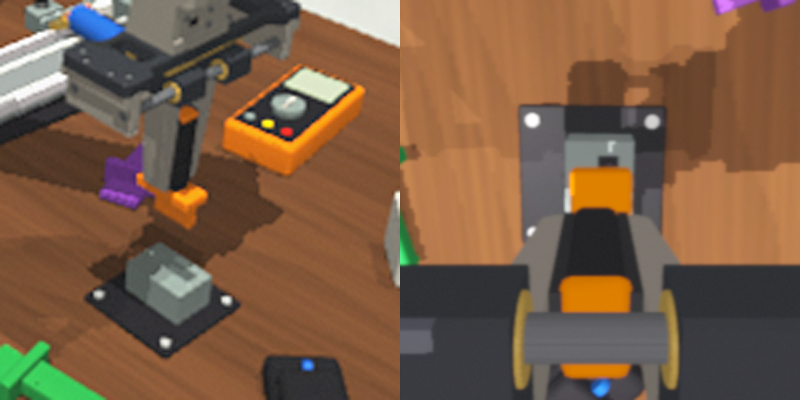

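The side crop shows the blade clear above the empty slot, with the paddle close to upright in the grip. I'll correct the position and come down to just above the mouth.

jog_arm(series=[{"xyz": [-3.4,-5.5,-10],"yaw": -0.7},{"xyz": [0,0,-10],"yaw": 0},{"xyz": [0,0,-10],"yaw": 0},{"xyz": [0,0,0],"yaw": 0}])

```text
time_s: 23.2
position: [431.8, -270.4, 181.3]
eef_rot: [-1.586, 0.006, -1.637]
force: [1.3, 0.7, -0.5]
width: 16.1
```

```bash
python3 - <<'E'
from h import *
o=get_obs();p=o['position'];print(p,o['eef_rot'],o['force'])
save('side','s9')
# side camera in holster frame (origin slot from wrist), initial vs now
t=np.radians(-3.8);c,s=np.cos(t),np.sin(t)
for n in ['side0','s9','s8']:
    z=np.load(f'pics/{n}.npz');P=z['P']-[436.3,-267.4,0];h=cv2.cvtColor(z['a'],cv2.COLOR_RGB2HSV)
    q=np.stack([P[...,0]*c+P[...,1]*s,-P[...,0]*s+P[...,1]*c,P[...,2]],-1)
    near=(abs(q[...,0])<60)&(abs(q[...,1])<60)
    g=near&(h[...,1]<70)&(q[...,2]>8)&(q[...,2]<38)
    print(n,'block rear-face x',np.percentile(q[g&(q[...,2]<30)&(abs(q[...,1])<25)][:,0],[10,50]).round(1),'y',np.percentile(q[g][:,1],[1,99]).round(1),'topz',np.percentile(q[g][:,2],98).round(1))
    b=near&(h[...,0]>5)&(h[...,0]<20)&(h[...,1]>150)&(h[...,2]>50)
    for lo in range(36,100,5):
        m=b&(q[...,2]>=lo)&(q[...,2]<lo+5)
        if m.sum()>5: print('  z',lo,m.sum(),'x',np.percentile(q[m][:,0],[10,50,90]).round(1),'y',np.percentile(q[m][:,1],[2,98]).round(1))
cv2.imwrite('pics/c9.png',cv2.resize(cv2.imread('pics/s9.png')[200:320,280:400],(600,600),interpolation=2))
E
```

```text
[ 431.78073917 -270.37744331  181.32458037] [-1.58550701  0.00561178 -1.63730493] [ 1.27128192  0.67988656 -0.5238372 ]
side0 block rear-face x [-23.9 -22.6] y [-38.8  32.9] topz 35.2
  z 36 48 x [-19.5 -18.2  -6.7] y [-27.4  21.5]
  z 41 113 x [-18.7 -14.    0.5] y [-27.4  22.4]
  z 46 9 x [-17.2 -15.7 -13. ] y [-19.5  20.8]
s9 block rear-face x [-23.7 -22.5] y [-38.   26.2] topz 35.6
  z 51 11 x [-0.2  1.5  3. ] y [-20.3  12.6]
  z 56 32 x [-0.   1.2  3.1] y [-22.2  13.1]
  z 61 25 x [-0.2  1.1  4.4] y [-21.7  13. ]
  z 76 7 x [-14.1 -13.1 -10.3] y [-26.6   1. ]
  z 81 44 x [-15.3 -14.1  -0.1] y [-29.8  21.5]
  z 86 69 x [-15.3  -8.9   6. ] y [-29.9  19.7]
s8 block rear-face x [-23.8 -22.3] y [-37.   26.5] topz 35.6
  z 81 34 x [-1.8 -0.6  1. ] y [-13.6  20.4]
  z 86 30 x [-1.9 -0.6  1.7] y [-14.  19.]
  z 91 9 x [-1.9 -0.6  2.5] y [-13.5  18.9]
```

View pics/c9.png

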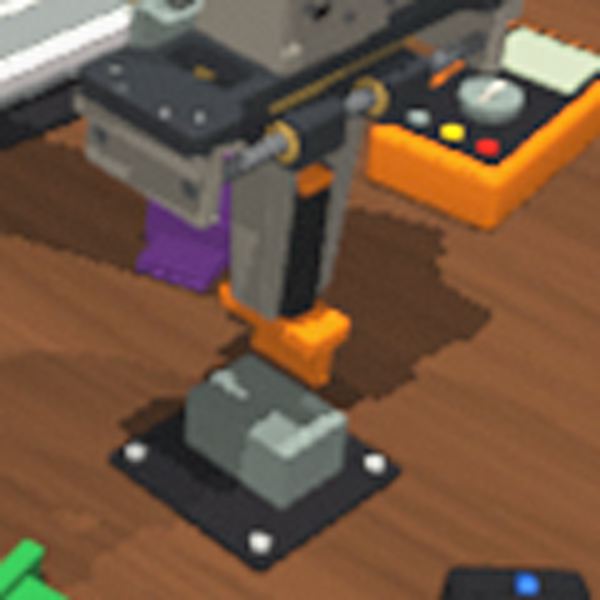

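The side crop shows the blade a little forward (+x) of the slot. I measured it about 3.7 mm forward and 2.4 mm to the right, so I'm correcting that.

jog_arm(series=[{"xyz": [-3.5,2.6,0],"yaw": 0},{"xyz": [0,0,-6],"yaw": 0},{"xyz": [0,0,0],"yaw": 0},{"xyz": [0,0,0],"yaw": 0}])

```text
time_s: 23.75
position: [428.6, -267.7, 175.8]
eef_rot: [-1.584, 0.005, -1.637]
force: [0.4, -0.6, -1.0]
width: 16.1
```

jog_arm(series=[{"xyz": [0,0,-5],"yaw": 0},{"xyz": [0,0,-5],"yaw": 0},{"xyz": [0,0,0],"yaw": 0}])

```text
time_s: 24.12
position: [428.7, -267.7, 165.1]
eef_rot: [-1.584, 0.005, -1.637]
force: [-0.1, 0.2, -0.5]
width: 15.6
```

jog_arm(series=[{"xyz": [-0.3,0,-3],"yaw": 0},{"xyz": [0,0,-3],"yaw": 0},{"xyz": [0,0,0],"yaw": 0}])

```text
time_s: 24.5
position: [428.3, -267.7, 158.6]
eef_rot: [-1.584, 0.005, -1.637]
force: [0.7, -0.2, -0.6]
width: 15.6
```

```bash
python3 - <<'E'
from h import *
o=get_obs();p=o['position'];print(p,o['eef_rot'],o['force'],o['moment'])
save('side','s10')
t=np.radians(-3.8);c,s=np.cos(t),np.sin(t)
for n in ['s10']:
    z=np.load(f'pics/{n}.npz');P=z['P']-[436.3,-267.4,0];h=cv2.cvtColor(z['a'],cv2.COLOR_RGB2HSV)
    q=np.stack([P[...,0]*c+P[...,1]*s,-P[...,0]*s+P[...,1]*c,P[...,2]],-1)
    b=(abs(q[...,0])<60)&(abs(q[...,1])<60)&(h[...,0]>5)&(h[...,0]<20)&(h[...,1]>150)&(h[...,2]>50)
    for lo in range(30,100,5):
        m=b&(q[...,2]>=lo)&(q[...,2]<lo+5)
        if m.sum()>5: print('  z',lo,m.sum(),'x',np.percentile(q[m][:,0],[10,50,90]).round(1),'y',np.percentile(q[m][:,1],[2,98]).round(1))
E
```

```text
[ 428.31822929 -267.74816851  158.59183447] [-1.58393779  0.00519059 -1.63690886] [ 0.70920927 -0.19511982 -0.63992063] [-0.12393032  0.08603163  0.02964713]
  z 30 17 x [-3.2 -1.9  4. ] y [-19.9  14.3]
  z 35 29 x [-3.7 -2.3 -0.4] y [-19.8  12. ]
  z 40 12 x [-3.9 -2.6  0.5] y [-19.9  12.8]
  z 55 18 x [-18.1 -16.8  -2.4] y [-26.5  20.8]
  z 60 42 x [-18.9 -17.8  -7.3] y [-28.6  20.4]
  z 65 52 x [-17.7 -10.3   2.9] y [-29.  22.]
```

jog_arm(series=[{"xyz": [0,0,-4],"yaw": 0},{"xyz": [0,0,-4],"yaw": 0},{"xyz": [0,0,0],"yaw": 0}])

```text
time_s: 24.92
position: [428.5, -267.8, 150.2]
eef_rot: [-1.583, 0.005, -1.637]
force: [0.2, -0.1, -0.9]
width: 15.6
```

jog_arm(series=[{"xyz": [0,0,-4],"yaw": 0},{"xyz": [0,0,-4],"yaw": 0},{"xyz": [0,0,0],"yaw": 0}])

```text
time_s: 25.3
position: [428.4, -267.8, 141.6]
eef_rot: [-1.584, 0.005, -1.637]
force: [-0.3, 0.3, -1.0]
width: 16.0
```

jog_arm(series=[{"xyz": [0,0,-3],"yaw": 0},{"xyz": [0,0,-1.5],"yaw": 0},{"xyz": [0,0,0],"yaw": 0}])

```text
time_s: 25.68
position: [428.5, -267.9, 136.8]
eef_rot: [-1.584, 0.005, -1.637]
force: [-0.6, -1.0, -1.7]
width: 15.8
```

Free so far. The last millimetre or so goes until the collar seats.

jog_arm(series=[{"xyz": [0,0,-1.2],"yaw": 0},{"xyz": [0,0,-1],"yaw": 0}])

```text
time_s: 25.92
position: [428.6, -268.1, 135.5]
eef_rot: [-1.583, 0.006, -1.637]
force: [-4.6, 1.7, 17.3]
width: 16.1
```

jog_arm(series=[{"xyz": [0,0,-1],"yaw": 0},{"xyz": [0,0,0],"yaw": 0}])

```text
time_s: 26.18
position: [428.6, -268.3, 135.9]
eef_rot: [-1.582, 0.007, -1.637]
force: [0.5, -1.3, 0.2]
width: 16.0
```

The collar seated (17 N peak, at the same height as when I gripped it). I'm releasing and retracting.

jog_arm(series=[{"xyz": [0,0,0],"yaw": 0},{"xyz": [0,0,0],"yaw": 0},{"xyz": [0,0,0],"yaw": 0},{"xyz": [0,0,0],"yaw": 0},{"xyz": [0,0,0],"yaw": 0},{"xyz": [0,0,0],"yaw": 0},{"xyz": [0,0,0],"yaw": 0}], claw=-1)

```text
time_s: 27.05
position: [428.8, -268.3, 135.6]
eef_rot: [-1.582, 0.007, -1.637]
force: [0.6, -0.0, 0.8]
width: 83.8
```

jog_arm(series=[{"xyz": [0,0,15],"yaw": 0},{"xyz": [0,0,30],"yaw": 0},{"xyz": [0,0,50],"yaw": 0},{"xyz": [0,0,50],"yaw": 0},{"xyz": [0,0,40],"yaw": 0},{"xyz": [0,0,0],"yaw": 0}])

```text
time_s: 27.8
position: [427.2, -269.1, 330.6]
eef_rot: [-1.58, 0.007, -1.64]
force: [-0.4, -0.7, -0.6]
width: 91.9
```

```bash
python3 - <<'E'
from h import *
print(get_obs()['position'],get_obs()['width'])
save('wrist','w11');save('top','t11');save('side','s11')
z=np.load('pics/w11.npz');P=z['P'];Z=P[...,2];h=cv2.cvtColor(z['a'],cv2.COLOR_RGB2HSV)
b=(abs(P[...,0]-425)<80)&(abs(P[...,1]+268)<80)
for k,lo,hi in [('handle top',104,120),('collar',38,48),('block',28,38)]:
    q=P[b&(Z>lo)&(Z<hi)];r=cv2.minAreaRect(q[:,:2].astype(np.float32));print(k,len(q),r,np.percentile(q[:,2],[5,50,95]))
for n in ['t11','s11']:
    z=np.load(f'pics/{n}.npz');P=z['P'];h=cv2.cvtColor(z['a'],cv2.COLOR_RGB2HSV)
    b=(h[...,0]>105)&(h[...,0]<125)&(h[...,1]>150)&(h[...,2]>60)&(P[...,0]>480)&(P[...,0]<720)&(abs(P[...,1]-20)<60)&(P[...,2]>30)&(P[...,2]<70)
    q=P[b]
    if len(q)>10: print(n,len(q),cv2.minAreaRect(q[:,:2].astype(np.float32)),q[:,2].max())
cv2.imwrite('pics/c11.png',np.hstack([cv2.resize(cv2.imread('pics/t11.png')[100:320,110:430],(400,300)),cv2.resize(cv2.imread('pics/s11.png')[130:350,160:460],(400,300))]))
E
```

```text
[ 427.16572843 -269.14447878  330.62751896] 91.9142429172287
handle top 447 ((427.1405944824219, -268.0181579589844), (28.162769317626953, 17.71125602722168), 86.52285766601562) [109.27705343 111.53657184 112.7738577 ]
collar 302 ((428.7624816894531, -267.1504821777344), (50.69684600830078, 22.728750228881836), 86.6238784790039) [42.15017187 43.70835742 45.16479215]
block 460 ((430.8779602050781, -267.16143798828125), (56.36928176879883, 37.22145080566406), 86.91559600830078) [32.66014358 33.93802062 35.37428124]
t11 285 ((667.4326171875, 19.393404006958008), (67.71344757080078, 30.2855224609375), 82.26783752441406) 67.45363754612981
s11 164 ((665.8388671875, 16.862812042236328), (71.14746856689453, 29.534881591796875), 82.04402160644531) 62.46084013373775
```

View pics/c11.png

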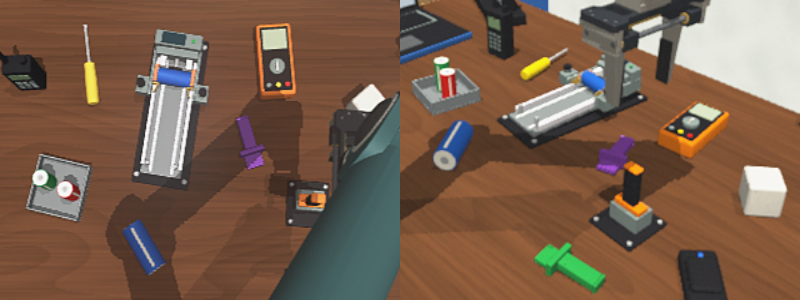

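The paddle stands seated in its holster, with the collar at 43.7 mm and the handle top at 111.5 mm, both as at the start. The cell sits in the head and nothing else has moved.

```bash
python3 -c "
from plant import *
print(finish_job())"
```

```text
the job is handed in; nothing more can be done
None
```

I rolled the cell up with the paddle, bedded and latched it, then put the paddle back in its holster. I handed the job in at about 28 s. The interface reports no verdict.

- **Push:** the wrist force averaged 10.2 N over 1.1 s, reading 9.0 to 11.1 N. The highest reading while pushing was about 11 N, but I only read the force at the end of each step or camera call, not continuously.
- **Cell:** pictures after backing off show both latches behind it. I measured its axis about 70 mm up the rig and square to within about 1°. I did not measure the gap to the white shoulders precisely.
- **Paddle:** the collar and handle-top heights are the same as at the start (43.7 and 111.5 mm). Its position is within about 1.5 mm of where it began, and it is no longer touching the cell.
- **Rest of the desk:** nothing else looked moved in the last top and side views; I judged this by eye and did not measure it.

**Disagreements:**
- The side camera read up to about 3 mm off the wrist camera, so I corrected for that when lining up the slot.
- The tool's tilt drifted by about 0.03 rad during the push and the return. The blade still went into the slot freely, and the collar seated with a brief 17 N reading.

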